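Line the damp box and hold its lid at the balance point

TASK

I am going to fit a stay to the lid of the wooden damp box: first lay the top plaster slab of the stack flat in the middle of the box's floor, set down rather than dropped, and let go of it. Then swing the open lid up off its back stop to the balance point, upright above its hinge, and finish with the free edge still gripped between the fingers so that it stays there and falls neither way. Do not let the lid drop towards shut on the way, and leave the other slabs and the things on the bench where they are.

Things in the scene. Friction and masses are not known exactly. Their poses are not given: they have to be found in the camera images.
- box: open wooden box, fixed to the bench: 180 x 240 x 70 mm outside (x, y, z), walls and floor 10 mm thick, so the inner floor is 160 x 220 mm, 10 mm above the origin. Origin at the centre of the underside; +x points to the rim with the lid's hinge (the far side from the robot). Stands on the robot's left or right
- lid (a joint): angle (rad) of the box's lid about its free-swinging hinge: 0 = shut (level), 1.571 = upright, its balance point. It starts leaning open, away from the robot, against its back stop at 1.92. Below 1.571 it falls shut, above it falls open. The hinge line runs along the box's y, 85 mm along +x and 78 mm above the box's origin, in the lid's mid-plane
- lid_edge (a point): middle of the free edge of the lid, a flat wooden board 240 mm wide along the hinge and 12 mm thick, about 0.32 kg; halfway through the thickness, 175 mm from the hinge line. Its x axis points along the lid from the free edge to the hinge, y along the hinge
- slab_top: the top one of four equal slabs stacked on a wooden board: plaster slab, 120 x 60 x 16 mm (x, y, z), origin at the centre of its underside, x along its length; about 0.14 kg
- slab_mid: second slab from the top, under slab_top, same size and axes; to be left
- slab_low: third slab from the top, same size and axes; to be left
- slab_bottom: lowest slab, on the board, same size and axes; to be left
- bowl: small white bowl, 90 mm across, 45 mm high, origin at the centre of its underside; bystander
- whistle: small grey clay bird whistle, about 55 mm long, 45 mm high, origin at the centre of its underside; bystander
- sponge_block: small cork block, 50 x 35 x 22 mm, origin at the centre of its underside; bystander
Things that resemble listed ones, but are neither listed nor needed, are in the scene too. What is shaped like the slab_top but blue, orange or red is not meant.

How it is judged:
By the outcome, as a careful person would: the job done as asked, in the order asked, and still so for the second after the job is handed in, while the arm keeps its last pose, push and grip.
It also fails if it takes over 61 s, if anything falls off the work surface, if the arm or the gripper's body presses on something with over 40 N, if the wrist force passes 120 N, or if a joint passes its speed limit or range.

ROBOT

A 6-joint arm with a two-finger parallel gripper is mounted at the origin on the work surface. World frame = base frame: x ahead of the robot, y to its left, z up, the work surface at z = 0. Lengths are in m, angles in degrees, forces in N, time in s.
With the tool pointing down it reaches from about 0.4 to 0.825 m from the base axis. Payload 7 kg.
Tool frame: the origin (TCP) lies at the very end of the fingers, on their centre line; the grasp point (between the pads) lies hold_point_z behind it (hold_point_z is the distance from the TCP to the grasp point, in m); z points along the fingers, y is the line along which they close (so a half turn about z gives the same grasp; the last joint's range is limited). The gripper opens to 88 mm and grips with 3 to 60 N. Pads are 19 mm wide; open, the fingers measure 130 mm over their backs; the gripper's body (78 mm by 193 mm) begins 47 mm behind the grasp point.
Start: joints at [91.278, 20.546, 0.682, 0, -70.136, -16.507], TCP at [0.177, 0.651, 0.227] pointing down, gripper open.
Joint ranges: [-176.03, 176.03], [-82.01, 121.73], [-58.28, 71.71], [-173.87, 95.51], [-174.79, -0.11], [-173.66, 173.66]. Speed limits (degrees/s): [136.94, 136.94, 172.46, 180, 180, 180].

INTERFACE

Orientations are given as [roll, pitch, yaw] about the fixed x, y, z axes, in that order (R = Rz(yaw) Ry(pitch) Rx(roll)).
In Python, from plant import get_obs, snapshot, close_job, hold_point_z gives the robot as it stands.
- The arm moves only by the tool play_rows, never from a script. Its argument "commands" is a list that holds one entry, the list of rows, each a list of 7 numbers: the shift along the tool's x, y, z in cm, then the turn, a rotation vector about the tool's x, y, z in degrees, then the opening, from 0 (shut) to 1 (fully open). In form: [[[x, y, z, ax, ay, az, fingers], ...]]. A call has 1 to 20 rows; each row is the pose to reach, as a shift and turn from the pose commanded when the call began, along the tool's axes at that moment; what a row does not reach only later rows make up. A row lasts 1/12 s, in which the tool goes at most 41.7 mm and 7.16 degrees, less where a joint would pass 70% of its speed; a pose out of reach is approached as far as the arm can. A call with a gripper value outside its range is refused whole. The fingers move at their own pace and stop on an object; the grip force is fixed at half the most. Time passes only in rows, so rows that repeat a pose let the fingers close. It gives the time, the measured TCP pose, the force, the opening and the grip force at its end, in the units of the state.
- get_obs(): the state, without advancing time (a new reading comes with each control period).
- snapshot(name): name is "side" or "top"; returns a dict with "frame" (400x640x3 uint8, red, green, blue), "camera_matrix" (3x3 intrinsics, pixels), "origin" and "attitude" of the camera in the world. Camera axes: x right, y down, z forward; pixel columns grow to the right and rows downward; lengths in m; the calibration is good to about 2 mm. A picture is of the moment at which its call begins. There is no depth.
- close_job(): hands the job in; it is judged then, once.
The state is a dict: "clock": time; "joint_pos": joint angles; "qvel": joint speeds; "tau": joint torques, N m; "tool_pos": TCP position; "orientation": TCP orientation; "force": force on the tool from outside, world axes, zero at the start; "moment": the same for the moment, N m; "opening": finger opening in m; "gripper_force": force on a finger pad.
Only numpy, scipy, OpenCV 4.12 (cv2) and the standard library are available. Lean on these libraries where they do the work, as an engineer would, in place of code of your own. Each camera call takes 0.05 s, during which the arm holds its last target. There are 200 camera calls.

## Working session

There is one attempt and no reset: what is moved stays moved. The work goes in short steps, Python scripts to look and compute and a tool call to move; the robot and the scene stay as the last step left them, time stands still between calls to the robot, and variables do not carry over. Pictures are saved under pics/ and viewed, at most 10 in all, crops included, and the job is handed in when it is done.

Besides the shell and the picture viewer there is one more tool, called after "Request:" in YAML: its name, and indented under it one key for each argument. play_rows: Moves the arm, as the interface text tells. Its arguments: {"type":"object","properties":{"commands":{"type":"array","items":{"type":"array","items":{"type":"array","items":{"type":"number"}}}}},"required":["commands"]}

```bash
mkdir -p pics; ls
python3 - <<'E'
from plant import *
import cv2,numpy as np
print(hold_point_z if not callable(hold_point_z) else hold_point_z(),get_obs())
for n in("side","top"):
    s=snapshot(n);cv2.imwrite(f"pics/{n}0.png",s["frame"][:,:,::-1]);print(n,s["camera_matrix"],s["origin"],s["attitude"])
E
```

```text
pics
0.0188 {'clock': 0.0, 'joint_pos': array([ 9.12782219e+01,  2.05915324e+01,  6.32932408e-01, -1.96454183e-02,
       -7.01346205e+01, -1.65048270e+01]), 'qvel': array([-0.03119945,  0.05539752,  0.01006429,  0.01341563, -0.04327676,
        0.01387995]), 'tau': array([-2.20297239e-03, -5.82724464e+01,  2.93053633e+01,  6.99750736e+00,
        6.80579193e-03, -1.65612096e-04]), 'tool_pos': array([0.17720416, 0.65081805, 0.22561668]), 'orientation': array([ 1.79905374e+02, -8.77922445e-03, -1.52332886e+01]), 'force': array([-0.22943903, -0.03115438,  0.40158836]), 'moment': array([ 0.00694598, -0.01140937,  0.04101188]), 'gripper_force': 0.0, 'opening': 0.08784503882464413}
side [[409.75806048   0.         326.40265433]
 [  0.         409.75806048 201.8065632 ]
 [  0.           0.           1.        ]] [0.4888681  0.89304023 0.73940319] [-127.42906356    0.36183012 -175.28169874]
top [[416.00641951   0.         323.16075817]
 [  0.         416.00641951 193.59460899]
 [  0.           0.           1.        ]] [0.3641754  0.03553664 0.93089162] [-168.21943982    0.3708324   -83.74248638]
```

View pics/top0.png

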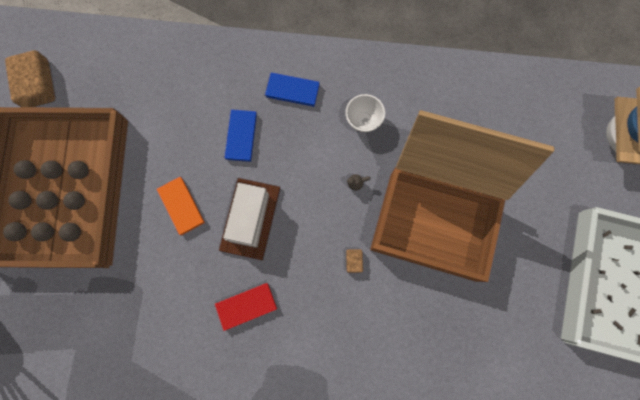

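View pics/side0.png

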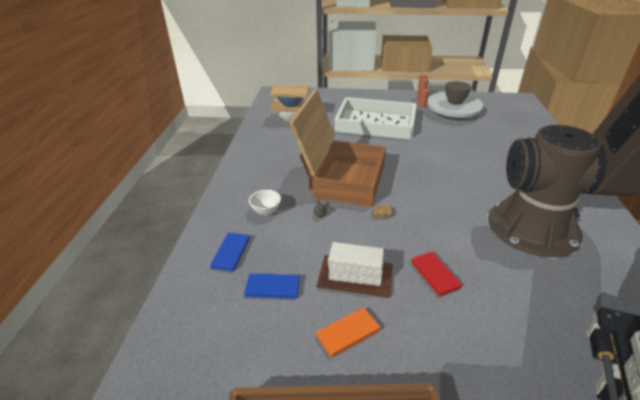

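The top view shows the white stack at (247,215), and the box on the right with its floor near (440,225) and lid leaning back at (475,155). Possible mix-ups with the slab are blue at (241,136) and (292,89), orange at (181,206) and red at (247,306). The only plaster-white stack is at (247,215), which is (357,262) in the side view, so I choose its top slab. Next is a close crop to check it.

```bash
cat > h.py <<'E'
import numpy as np,cv2
from scipy.spatial.transform import Rotation as R
def cam(s):return s["camera_matrix"],np.array(s["origin"]),R.from_euler("xyz",s["attitude"],degrees=True).as_matrix()
def ray(s,p):
    K,o,A=cam(s);d=A@np.linalg.solve(K,[p[0],p[1],1]);return o,d/np.linalg.norm(d)
def onz(s,p,z):
    o,d=ray(s,p);return o+d*(z-o[2])/d[2]
def proj(s,X):
    K,o,A=cam(s);q=K@(A.T@(np.array(X)-o));return q[:2]/q[2]
def tri(s1,p1,s2,p2):
    M=[];b=[]
    for s,p in((s1,p1),(s2,p2)):
        o,d=ray(s,p);P=np.eye(3)-np.outer(d,d);M.append(P);b.append(P@o)
    x=np.linalg.lstsq(np.vstack(M),np.hstack(b),rcond=None)[0]
    return x,[np.linalg.norm(M[i]@x-b[i])*1000 for i in(0,1)]
E
python3 - <<'E'
from plant import *
from h import *
import pickle
T=snapshot("top");S=snapshot("side");pickle.dump((T,S),open("s.pkl","wb"))
t=T["frame"];s=S["frame"]
a=cv2.resize(t[165:275,205:295],None,fx=4,fy=4,interpolation=cv2.INTER_CUBIC)
b=cv2.resize(s[230:310,305:405],None,fx=4,fy=4,interpolation=cv2.INTER_CUBIC)
im=np.zeros((440,770,3),np.uint8);im[:440,:360]=a;im[:320,365:765]=b
cv2.imwrite("pics/c1.png",im[:,:,::-1])
a=cv2.resize(t[100:290,365:560],None,fx=3,fy=3,interpolation=cv2.INTER_CUBIC)
cv2.imwrite("pics/c2.png",a[:,:,::-1])
E
```

```text
(no output)
```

View pics/c1.png

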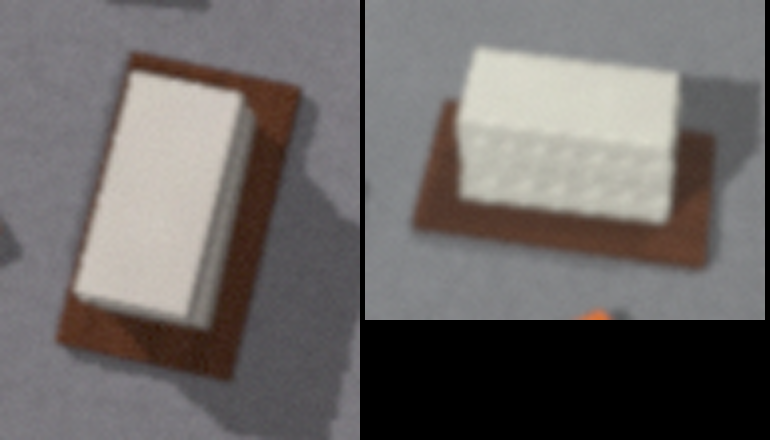

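View pics/c2.png

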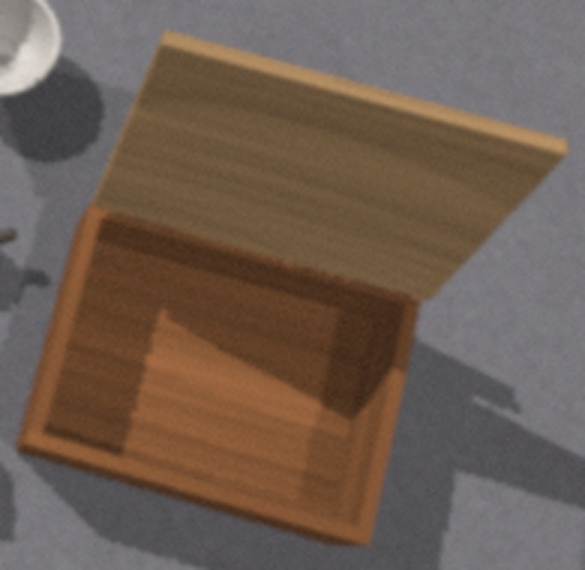

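The crop confirms a white plaster slab on top, with corners at crop pixels (131,71), (244,94), (187,320) and (76,294). The box's near rim corners are at crop (20,447) and (372,543). The lid's free edge runs from (165,35) to (567,148).

Run:
```python
from h import *
import pickle
T,S=pickle.load(open("s.pkl","rb"))
f=lambda p,k,o:((p[0]+.5)/k-.5+o[0],(p[1]+.5)/k-.5+o[1])
tp=[(131,71),(244,94),(187,320),(76,294)]
sp=[(460,120),(477,47),(680,72),(672,145)]
np.set_printoptions(precision=4,suppress=True)
for a,b in zip(tp,sp): print(tri(T,f(a,4,(205,165)),S,f((b[0]-365,b[1]),4,(305,230))))
for z in(.07,.076,.08,.085):
    P=np.array([onz(T,f(a,4,(205,165)),z) for a in tp])
    print(z,P.mean(0),[np.linalg.norm(P[i]-P[i-1]) for i in range(4)],np.degrees(np.arctan2(*(P[0]-P[3])[1::-1])),np.degrees(np.arctan2(*(P[1]-P[2])[1::-1])))
B=[onz(T,f(a,3,(365,100)),.07) for a in[(93,207),(20,447),(372,543),(418,300)]]
print(np.array(B),[np.linalg.norm(B[i]-B[i-1]) for i in range(4)])
y=B[1]-B[2];print("yaw",np.degrees(np.arctan2(y[1],y[0]))-90, np.degrees(np.arctan2(*(B[0]-B[1])[1::-1])))
yaw=np.arctan2(y[1],y[0])-np.pi/2
ex=np.array([np.cos(yaw),np.sin(yaw),0]);ey=np.array([-ex[1],ex[0],0])
c=(B[1]+B[2])/2+.09*ex;c[2]=0
print("box c",c)
# check predicted lid-edge corners
for th in(1.92,1.571):
  for sy in(1,-1):
    X=c+ex*.085+[0,0,.078]+.175*(np.cos(th)*-ex+np.sin(th)*np.array([0,0,1]))+sy*.12*ey
    p=proj(T,X);print(th,sy,X,(p-[365,100])*3)
for k in[(.08,.11,.01),(.09,.12,.07),(.09,-.12,.07),(-.09,.12,.07),(-.09,-.12,.07)]:
    X=c+ex*k[0]+ey*k[1]+[0,0,k[2]];print(k,(proj(T,X)-[365,100])*3,proj(S,X))
print(R.from_euler("xyz",[179.9,0,-15.2],degrees=True).as_matrix())
```

```text
(array([0.5436, 0.2432, 0.0772]), [np.float64(1.4380313198810581), np.float64(1.4380313198804855)])
(array([0.5381, 0.1822, 0.0767]), [np.float64(1.1806776585454573), np.float64(1.1806776585456935)])
(array([0.4184, 0.195 , 0.0768]), [np.float64(0.3004726025413091), np.float64(0.30047260254216274)])
(array([0.4249, 0.2536, 0.0771]), [np.float64(0.7719949796688943), np.float64(0.7719949796693915)])
0.07 [0.4832 0.2199 0.07  ] [np.float64(0.12088473066329074), np.float64(0.06185366842166943), np.float64(0.12219990337618912), np.float64(0.05954578568081015)] -4.95976984993535 -6.054735129981313
0.076 [0.4823 0.2186 0.076 ] [np.float64(0.1200422223023149), np.float64(0.0614225781382536), np.float64(0.12134822889472265), np.float64(0.059130780228742845)] -4.959769849935353 -6.0547351299813
0.08 [0.4818 0.2178 0.08  ] [np.float64(0.11948055006166441), np.float64(0.061135184615976404), np.float64(0.12078044590707836), np.float64(0.05885410992736463)] -4.959769849935357 -6.054735129981305
0.085 [0.4811 0.2167 0.085 ] [np.float64(0.11877845976085132), np.float64(0.060775942713129916), np.floa
[... 305 characters left out ...]
np.float64(0.17275427706793248)]
yaw -9.040750059075947 -11.9762369768001
box c [ 0.5075 -0.1851  0.    ]
1.92 1 [ 0.6694 -0.0893  0.2424] [150.339   36.4303]
1.92 -1 [ 0.6317 -0.3263  0.2424] [558.4082 138.7889]
1.571 1 [ 0.6103 -0.0799  0.253 ] [131.0258 124.4085]
1.571 -1 [ 0.5726 -0.3169  0.253 ] [551.6138 231.8279]
(0.08, 0.11, 0.01) [ 80.0131 238.5383] [316.6907 194.7345]
(0.09, 0.12, 0.07) [ 82.6167 201.8524] [312.036 179.581]
(0.09, -0.12, 0.07) [415.9137 288.4536] [331.0363 140.1418]
(-0.09, 0.12, 0.07) [ 21.8547 446.7786] [373.8316 187.8609]
(-0.09, -0.12, 0.07) [368.0459 541.1943] [384.7734 146.2526]
[[ 0.965  -0.2622 -0.0005]
 [-0.2622 -0.965  -0.0017]
 [ 0.      0.0017 -1.    ]]
```

Run:
```python
from h import *
import pickle
T,S=pickle.load(open("s.pkl","rb"))
im=np.zeros((600,800,3),np.uint8)
im[:600,:400]=cv2.resize(S["frame"][85:210,290:390],None,fx=4,fy=4.8,interpolation=cv2.INTER_CUBIC)
# top: near-left and near-right rim corners, 6x ; hinge corners
for i,(x,y) in enumerate([(368,225),(460,240),(380,155),(480,180)]):
    c=cv2.resize(T["frame"][y:y+46,x:x+46],(196,296) if 0 else (200,200),interpolation=cv2.INTER_CUBIC)
    im[(i//2)*205:(i//2)*205+200,400+(i%2)*200:600+(i%2)*200]=c
cv2.imwrite("pics/c3.png",im[:,:,::-1])
```

```text
(no output)
```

View pics/c3.png

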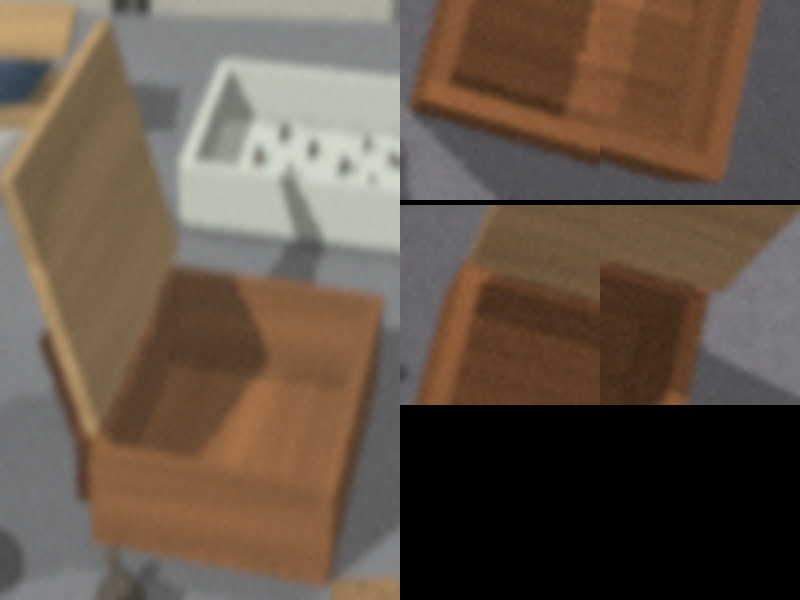

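Run:
```python
from h import *
import pickle
from scipy.optimize import least_squares
T,S=pickle.load(open("s.pkl","rb"))
g=200/46
pts=[(T,(-.09,.12,.07),(368+12/g,225+103/g)),(T,(-.09,-.12,.07),(460+122/g,240+178/g)),
(T,(.09,.12,.07),(380+66/g,155+57/g)),(T,(.09,-.12,.07),(480+108/g,180+87/g))]
for b,p in[((-.09,.12,.07),(337,499)),((-.09,.12,0),(327,582)),((.09,.12,0),(94,540)),((-.09,-.12,.07),(383,297)),((.09,-.12,.07),(175,268))]:
    pts.append((S,b,(290+p[0]/4,85+p[1]/4.8)))
th=1.92
def lid(r,t,y,th=th): return (.085-r*np.cos(th)-t*np.sin(th),y,.078+r*np.sin(th)-t*np.cos(th))
# t>0: towards the robot (inner face)
for y,p,q in((.12,(165,35),(10,182)),(-.12,(567,148),(107,22))):
    pts.append((T,lid(.175,-.006,y),(365+p[0]/3,100+(p[1])/3)))
    pts.append((S,lid(.175,0,y),(290+q[0]/4,85+q[1]/4.8)))
def W(v,b):
    c,s=np.cos(v[2]),np.sin(v[2]);return np.array([v[0]+c*b[0]-s*b[1],v[1]+s*b[0]+c*b[1],b[2]])
F=lambda v:np.hstack([proj(s,W(v,b))-p for s,b,p in pts])
for sel in(None,):
    r=least_squares(F,[.5075,-.185,-.16],loss="soft_l1");print(r.x,np.degrees(r.x[2]));print(r.fun.reshape(-1,2).round(1))
v=r.x
print("top of lid upright",W(v,lid(.175,0,0,np.pi/2)),"open",W(v,lid(.175,0,0)))
```

```text
[ 0.50319275 -0.1868022  -0.18643703] -10.682055070375833
[[ 1.4  0.4]
 [-1.2  3. ]
 [-0.4  0. ]
 [ 0.5  0.1]
 [-0.3 -1. ]
 [ 0.7  1.2]
 [-0.2  0.4]
 [ 1.3 -0.3]
 [-0.2 -1.1]
 [-0.8 -0.7]
 [-1.2 -0.6]
 [ 0.2 -0.8]
 [ 0.  -1. ]]
top of lid upright [ 0.58671977 -0.2025577   0.253     ] open [ 0.64555836 -0.21365629  0.24243796]
```

```bash
cat >> h.py <<'E'
def to(o,p,ax):
    """shift cm / turn deg from measured pose to target p with tool axes ax (3x3 world columns)"""
    A=R.from_euler("xyz",o["orientation"],degrees=True).as_matrix()
    return (A.T@(np.array(p)-o["tool_pos"])*100).round(2),np.degrees(R.from_matrix(A.T@ax).as_rotvec()).round(2)
def down(yaw):return R.from_euler("xyz",[180,0,yaw],degrees=True).as_matrix()
E
python3 - <<'E'
from plant import *;from h import *
print(to(get_obs(),[.4822,.2184,.16],down(-5.5)))
E
```

```text
(array([40.79, 33.72,  6.64]), array([ 0.06, -0.  , -9.73]))
```

Request:
play_rows:
  commands:
    - [[1.5,1.2,0,0,0,0,1],[4.5,3.7,0,0,0,-1,1],[7.5,6.2,0,0,0,-2,1],[10.5,8.7,0,0,0,-3,1],[13.5,11.2,0,0,0,-4,1],[16.5,13.6,0,0,0,-5,1],[19.5,16.1,0,0,0,-6,1],[22.5,18.6,0,0,0,-7,1],[25.5,21.1,1,0,0,-8,1],[28.5,23.6,2,0,0,-9,1],[31.5,26,3,0,0,-9.7,1],[34.5,28.5,4,0,0,-9.7,1],[37.5,31,5,0,0,-9.7,1],[39.5,32.7,6,0,0,-9.7,1],[40.8,33.7,6.6,0.1,0,-9.7,1],[40.8,33.7,6.6,0.1,0,-9.7,1],[40.8,33.7,6.6,0.1,0,-9.7,1]]

```text
clock: 1.62
tool_pos: [0.4826, 0.2179, 0.1601]
orientation: [-179.9, 0.0, -5.7]
force: [0.4, 1.0, 0.2]
opening: 0.0875
gripper_force: 0.0
```

Run:
```python
from plant import *;from h import *
o=get_obs();print(o["clock"],o["tool_pos"],o["orientation"],o["joint_pos"],o["force"])
print(to(o,[.4822,.2184,.064],down(-5.5)))
```

```text
1.6167 [0.48264491 0.21788036 0.16011236] [-1.79947936e+02  3.32693350e-02 -5.65634594e+00] [ 45.4861978   10.06364484 -22.98057804  -0.06988905 -56.93612644
  38.89556072] [0.4097365  0.95826138 0.19145913]
(array([-0.04, -0.04,  9.61]), array([-0.05,  0.03, -0.16]))
```

Request:
play_rows:
  commands:
    - [[0,0,2,0,0,0,1],[0,0,4,0,0,0,1],[0,0,6,0,0,0,1],[0,0,7.5,0,0,0,1],[0,0,8.5,0,0,0,1],[0,0,9.2,0,0,0,1],[0,0,9.6,0,0,0,1],[0,0,9.6,0,0,0,1]]

```text
clock: 2.28
tool_pos: [0.4823, 0.2195, 0.0643]
orientation: [-179.9, 0.0, -5.5]
force: [0.0, 0.2, -0.3]
opening: 0.0876
gripper_force: 0.0
```

Run:
```python
from plant import *;from h import *
T=snapshot("top");S=snapshot("side")
im=np.zeros((420,800,3),np.uint8)
im[:420,:400]=cv2.resize(T["frame"][165:270,200:300],None,fx=4,fy=4,interpolation=cv2.INTER_CUBIC)
im[:400,400:]=cv2.resize(S["frame"][220:320,305:405],None,fx=4,fy=4,interpolation=cv2.INTER_CUBIC)
cv2.imwrite("pics/c4.png",im[:,:,::-1])
```

```text
(no output)
```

View pics/c4.png

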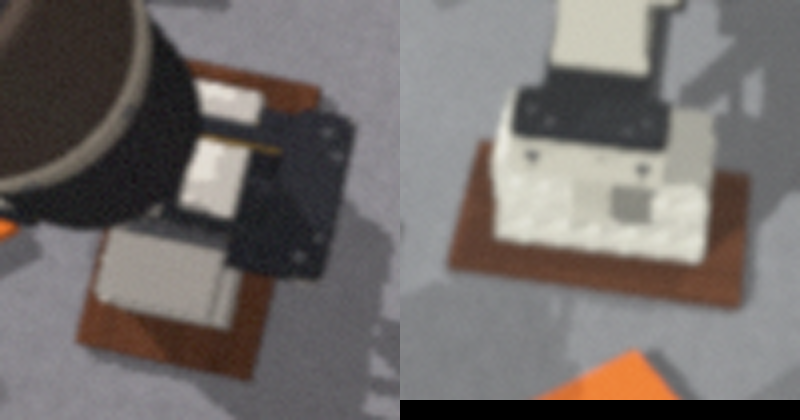

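The fingers straddle the top slab, with the near pad at crop (630,205), and nothing is touching. I'll raise 1 mm for clearance from the second slab, then close.

Request:
play_rows:
  commands:
    - [[0,0.1,-0.1,0,0,0,1],[0,0.1,-0.1,0,0,0,0.75],[0,0.1,-0.1,0,0,0,0.7],[0,0.1,-0.1,0,0,0,0.65],[0,0.1,-0.1,0,0,0,0.6],[0,0.1,-0.1,0,0,0,0.5],[0,0.1,-0.1,0,0,0,0.4],[0,0.1,-0.1,0,0,0,0.3],[0,0.1,-0.1,0,0,0,0.3],[0,0.1,-0.1,0,0,0,0.3]]

```text
clock: 3.22
tool_pos: [0.4825, 0.2181, 0.0657]
orientation: [-179.9, -0.0, -5.5]
force: [-0.2, -1.6, 3.0]
opening: 0.0597
gripper_force: 30.0
```

Request:
play_rows:
  commands:
    - [[0,0,-0.3,0,0,0,0.3],[0,0,-0.8,0,0,0,0.3],[0,0,-1.5,0,0,0,0.3],[0,0,-3,0,0,0,0.3],[0,0,-5,0,0,0,0.3],[0,0,-7,0,0,0,0.3],[0,0,-9,0,0,0,0.3],[0,0,-11,0,0,0,0.3],[0,0,-12.5,0,0,0,0.3],[0,0,-13.4,0,0,0,0.3],[0,0,-13.4,0,0,0,0.3]]

```text
clock: 4.13
tool_pos: [0.4832, 0.2185, 0.202]
orientation: [-179.7, -0.2, -5.5]
force: [0.2, -0.1, -1.5]
opening: 0.0593
gripper_force: 30.0
```

Run:
```python
from plant import *;from h import *
o=get_obs();print(o["tool_pos"],o["orientation"],o["force"],o["opening"])
print(to(o,[.5032,-.1868,.2],down(-10.7)))
S=snapshot("side");T=snapshot("top")
im=np.zeros((480,800,3),np.uint8)
im[:480,:400]=cv2.resize(S["frame"][160:310,300:425],(400,480),interpolation=cv2.INTER_CUBIC)
im[:440,400:]=cv2.resize(T["frame"][165:275,195:295],(400,440),interpolation=cv2.INTER_CUBIC)
cv2.imwrite("pics/c5.png",im[:,:,::-1])
```

```text
[0.4832343  0.21853683 0.20203903] [-1.79737831e+02 -1.74601365e-01 -5.51173807e+00] [ 0.19092939 -0.11594197 -1.49281184] 0.05931271275170574
(array([5.880e+00, 4.016e+01, 4.000e-02]), array([-0.27, -0.16,  5.19]))
```

View pics/c5.png

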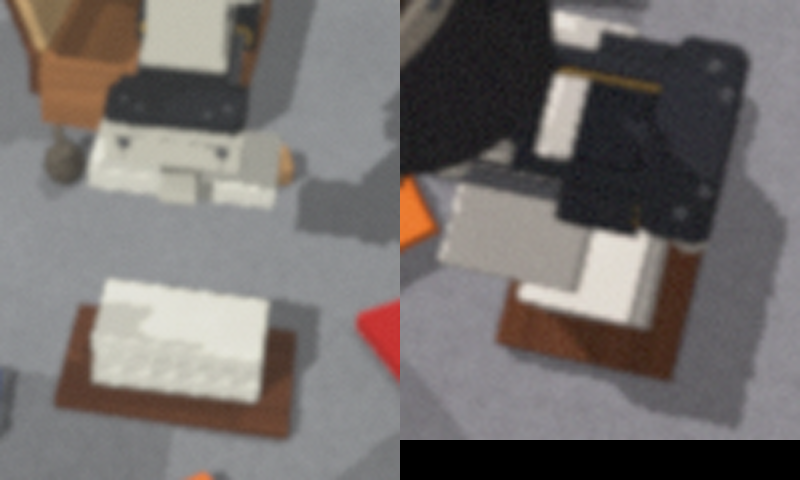

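One slab is lifted, held level at crop (185,170). The three others remain stacked at (180,340).

Request:
play_rows:
  commands:
    - [[0.2,1,0,0,0,0.3,0.3],[0.5,3,0,0,0,0.6,0.3],[0.8,5.5,0,0,0,1,0.3],[1.2,8,0,0,0,1.3,0.3],[1.6,10.5,0,0,0,1.6,0.3],[1.9,13,0,0,0,2,0.3],[2.3,15.5,0,0,0,2.3,0.3],[2.6,18,0,0,0,2.6,0.3],[3,20.5,0,0,0,3,0.3],[3.4,23,0,0,0,3.3,0.3],[3.7,25.5,0,0,0,3.6,0.3],[4.1,28,0,0,0,4,0.3],[4.5,30.5,0,0,0,4.3,0.3],[4.8,33,0,0,0,4.6,0.3],[5.2,35.5,0,-0.1,-0.1,5,0.3],[5.5,37.5,0,-0.2,-0.2,5.2,0.3],[5.7,39,0,-0.3,-0.2,5.2,0.3],[5.9,40.2,0,-0.3,-0.2,5.2,0.3],[5.9,40.2,0,-0.3,-0.2,5.2,0.3],[5.9,40.2,0,-0.3,-0.2,5.2,0.3]]

```text
clock: 5.9
tool_pos: [0.5017, -0.1884, 0.1979]
orientation: [179.8, 0.3, -10.8]
force: [-0.8, 0.6, -0.8]
opening: 0.0599
gripper_force: 30.0
```

Run:
```python
from plant import *;from h import *
o=get_obs();print(o["joint_pos"],o["force"],o["opening"])
print(to(o,[.5032,-.1868,.02],down(-10.7)))
```

```text
[  0.49804466   8.85719464 -19.16381054   0.17136786 -62.30206232
  78.60727986] [-0.80336021  0.57709796 -0.79475433] 0.05986249615200206
(array([ 0.21, -0.26, 17.79]), array([ 0.21,  0.29, -0.11]))
```

Request:
play_rows:
  commands:
    - [[0,0,1,0,0,0,0.3],[0.1,-0.1,3,0,0,0,0.3],[0.1,-0.1,5,0,0,0,0.3],[0.1,-0.1,7,0,0,0,0.3],[0.1,-0.1,9,0,0,0,0.3],[0.1,-0.1,11,0,0,0,0.3],[0.1,-0.1,13,0,0,0,0.3],[0.1,-0.1,14.5,0,0,0,0.3],[0.1,-0.1,15.5,0,0,0,0.3],[0.1,-0.1,16.3,0,0,0,0.3],[0.1,-0.1,16.8,0,0,0,0.3],[0.1,-0.1,17.2,0,0,0,0.3],[0.1,-0.1,17.2,0,0,0,0.3],[0.1,-0.1,17.2,0,0,0,0.3]]

```text
clock: 7.07
tool_pos: [0.5032, -0.1876, 0.0273]
orientation: [179.8, 0.1, -10.7]
force: [0.8, 0.2, -0.8]
opening: 0.0592
gripper_force: 30.0
```

Run:
```python
from plant import *;from h import *
o=get_obs();print(o["tool_pos"],o["orientation"],o["force"],to(o,[.5032,-.1868,.015],down(-10.7)))
```

```text
[ 0.50323923 -0.18764513  0.02729522] [ 1.79792515e+02  1.44209488e-01 -1.07143821e+01] [ 0.79315271  0.19885113 -0.81140079] (array([-0.02, -0.09,  1.23]), array([ 0.21,  0.14, -0.01]))
```

Request:
play_rows:
  commands:
    - [[0,0,0.3,0,0,0,0.3],[0,0,0.6,0,0,0,0.3],[0,0,0.8,0,0,0,0.3],[0,0,0.9,0,0,0,0.3],[0,0,1.0,0,0,0,0.3],[0,0,1.0,0,0,0,0.3],[0,0,1.0,0,0,0,0.3]]

```text
clock: 7.65
tool_pos: [0.5028, -0.1877, 0.0168]
orientation: [179.8, 0.2, -10.7]
force: [0.2, -0.2, -1.3]
opening: 0.0596
gripper_force: 30.0
```

Request:
play_rows:
  commands:
    - [[0,0,0.1,0,0,0,0.3],[0,0,0.1,0,0,0,0.3],[0,0,0.1,0,0,0,0.3]]

```text
clock: 7.9
tool_pos: [0.503, -0.1877, 0.016]
orientation: [179.8, 0.2, -10.7]
force: [0.3, -0.2, -0.6]
opening: 0.0597
gripper_force: 30.0
```

Request:
play_rows:
  commands:
    - [[0,0,0.1,0,0,0,0.3],[0,0,0.1,0,0,0,0.3],[0,0,0.1,0,0,0,0.3]]

```text
clock: 8.15
tool_pos: [0.503, -0.1877, 0.0158]
orientation: [179.8, 0.1, -10.7]
force: [-2.9, 1.5, 7.9]
opening: 0.0595
gripper_force: 30.0
```

In contact at 8 N, so I release slowly and rise straight up.

Request:
play_rows:
  commands:
    - [[0,0,0,0,0,0,0.7],[0,0,0,0,0,0,0.75],[0,0,0,0,0,0,0.85],[0,0,0,0,0,0,0.85],[0,0,0,0,0,0,0.85],[0,0,0,0,0,0,0.85],[0,0,-1,0,0,0,0.85],[0,0,-3,0,0,0,0.85],[0,0,-6,0,0,0,0.85],[0,0,-9,0,0,0,0.85],[0,0,-12,0,0,0,0.85],[0,0,-15,0,0,0,0.85],[0,0,-18,0,0,0,0.85],[0,0,-21,0,0,0,0.85],[0,0,-24,0,0,0,0.7],[0,0,-27,0,0,0,0.6],[0,0,-30,0,0,0,0.5],[0,0,-31.5,0,0,0,0.5],[0,0,-31.5,0,0,0,0.5]]

```text
clock: 9.73
tool_pos: [0.5052, -0.1873, 0.3351]
orientation: [179.8, -0.2, -10.7]
force: [1.3, -0.7, -0.6]
opening: 0.0471
gripper_force: 0.0
```

Run:
```python
from plant import *;from h import *
o=get_obs();print(o["tool_pos"],o["orientation"],o["joint_pos"],o["force"])
# hinge geometry
v=np.array([.5032,-.1868]);w=np.radians(-10.7)
ex=np.array([np.cos(w),np.sin(w),0]);ez=np.array([0,0,1.]);H=np.r_[v,0]+.085*ex+.078*ez
th=1.92;u=-np.cos(th)*ex+np.sin(th)*ez
z=-u
for s in(1,-1):
    n=s*(ex*np.sin(th)+ez*np.cos(th));x=np.cross(n,z);A=np.c_[x,n,z]
    print(s,H+.24*u,to(o,H+.24*u,A),R.from_matrix(A).as_euler("xyz",degrees=True))
print(H,H+.148*u)
S=snapshot("side");T=snapshot("top")
im=np.zeros((480,800,3),np.uint8)
im[:480,:400]=cv2.resize(S["frame"][80:220,290:410],(400,480),interpolation=cv2.INTER_CUBIC)
im[:480,400:]=cv2.resize(T["frame"][90:290,365:565],(400,480),interpolation=cv2.INTER_CUBIC)
cv2.imwrite("pics/c6.png",im[:,:,::-1])
```

```text
[ 0.50517618 -0.18726522  0.33510032] [179.79709301  -0.2357798  -10.71546086] [  0.69947426   4.3800692   -6.3519674    0.25008803 -79.07710678
  78.53766767] [ 1.28998721 -0.74062517 -0.63930192]
1 [ 0.66741024 -0.21782785  0.30351491] (array([16.5 , -0.02,  3.23]), array([ 16.04, -15.73, -89.03])) [-159.99210333    0.           79.3       ]
-1 [ 0.66741024 -0.21782785  0.30351491] (array([16.5 , -0.02,  3.23]), array([-15.73, -16.04,  88.93])) [ 159.99210333    0.         -100.7       ]
[ 0.58672209 -0.20258166  0.078     ] [ 0.63647978 -0.21198348  0.21706753]
```

View pics/c6.png

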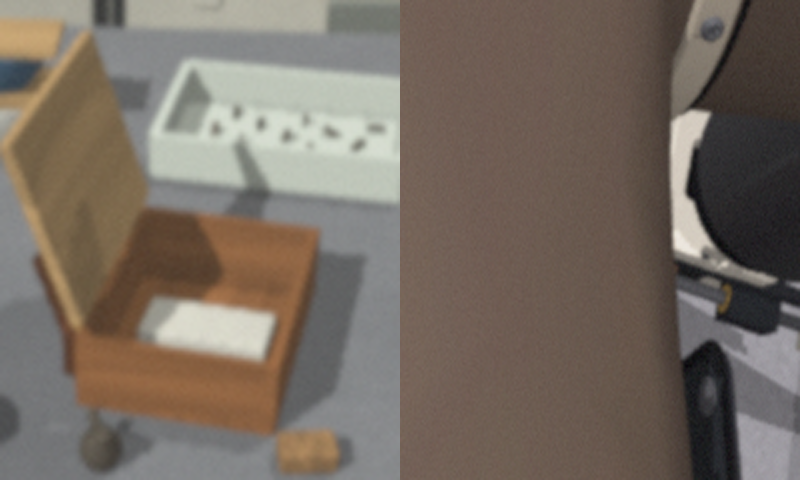

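The slab lies flat in the middle of the box floor at crop (208,328). The lid still leans against its stop. Now I turn and tilt the tool to line up above the lid edge.

Request:
play_rows:
  commands:
    - [[0.3,0,0,-0.5,-0.5,3,0.5],[1,0,0,-1.4,-1.5,8,0.5],[2,0,0.2,-2.5,-2.5,14,0.5],[3,0,0.4,-3.5,-3.6,20,0.5],[4.2,0,0.6,-4.6,-4.7,26,0.5],[5.4,0,0.9,-5.6,-5.8,32,0.5],[6.6,0,1.2,-6.7,-6.8,38,0.5],[7.8,0,1.4,-7.8,-7.9,44,0.5],[9,0,1.6,-8.8,-9,50,0.5],[10.2,0,1.9,-9.9,-10,56,0.5],[11.4,0,2.2,-11,-11.1,62,0.5],[12.6,0,2.4,-12,-12.2,68,0.5],[13.8,0,2.6,-13.1,-13.3,74,0.5],[15,0,2.9,-14.1,-14.4,80,0.5],[16,0,3.1,-15,-15.3,85,0.5],[16.5,0,3.2,-15.7,-16,88.9,0.5],[16.5,0,3.2,-15.7,-16,88.9,0.5],[16.5,0,3.2,-15.7,-16,88.9,0.5]]

```text
clock: 11.33
tool_pos: [0.6658, -0.2177, 0.2953]
orientation: [159.4, 0.0, -100.6]
force: [-0.5, 0.1, 0.8]
opening: 0.0438
gripper_force: 0.0
```

```bash
cat >> h.py <<'E'
w=np.radians(-10.7);ex=np.array([np.cos(w),np.sin(w),0]);ez=np.array([0,0,1.])
H=np.array([.5032,-.1868,0])+.085*ex+.078*ez
def lidpose(th,r):
    u=-np.cos(th)*ex+np.sin(th)*ez;n=-(ex*np.sin(th)+ez*np.cos(th));return H+r*u,np.c_[np.cross(n,-u),n,-u]
E
python3 - <<'E'
from plant import *;from h import *
o=get_obs();print(o["tool_pos"],o["orientation"],o["joint_pos"],o["force"])
print(to(o,*lidpose(1.92,.24)),to(o,*lidpose(1.92,.148)))
S=snapshot("side");T=snapshot("top")
im=np.zeros((480,800,3),np.uint8)
im[:480,:400]=cv2.resize(S["frame"][60:180,270:370],(400,480),interpolation=cv2.INTER_CUBIC)
im[:480,400:]=cv2.resize(T["frame"][60:300,365:565],(400,480),interpolation=cv2.INTER_CUBIC)
cv2.imwrite("pics/c7.png",im[:,:,::-1])
E
```

```text
[ 0.66577034 -0.21771977  0.29527507] [ 1.59437061e+02  1.39464526e-02 -1.00600405e+02] [  -3.61041442   35.34417381   31.42142387   -2.56838551 -106.4828512
   -7.27297327] [-0.5359655   0.08838009  0.79904349]
(array([-0.02,  0.14, -0.83]), array([ 0.56, -0.02,  0.1 ])) (array([-0.02,  0.05,  8.37]), array([ 0.56, -0.02,  0.1 ]))
```

View pics/c7.png

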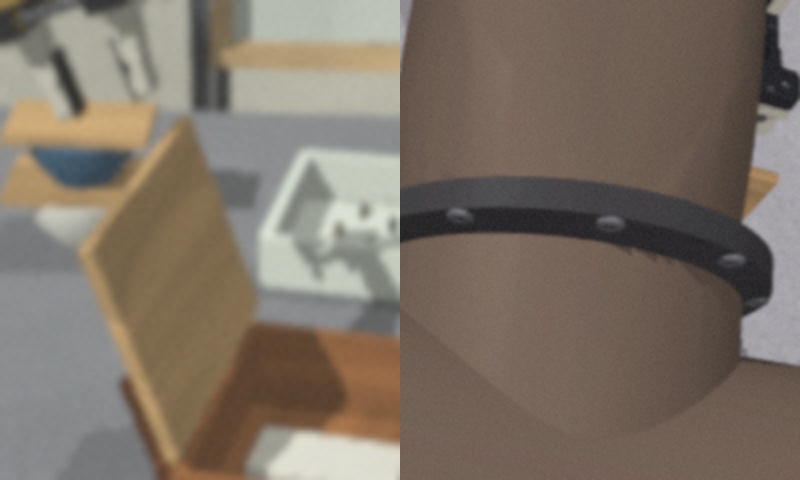

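The fingertips, at crop (70,105) and (140,95), straddle the middle of the lid edge, at (137,185). Descending along the lid.

Request:
play_rows:
  commands:
    - [[0,0.1,0.5,0.5,0,0,0.5],[0,0.1,1.5,0.5,0,0,0.5],[0,0.1,3,0.5,0,0,0.5],[0,0.1,4.5,0.5,0,0,0.5],[0,0.1,6,0.5,0,0,0.5],[0,0.1,7.2,0.5,0,0,0.5],[0,0.1,8,0.5,0,0,0.5],[0,0.1,8.4,0.5,0,0,0.5],[0,0.1,8.4,0.5,0,0,0.5],[0,0.1,8.4,0.5,0,0,0.5]]

```text
clock: 12.27
tool_pos: [0.6365, -0.212, 0.2198]
orientation: [160.2, -0.0, -100.6]
force: [0.3, 0.6, 1.2]
opening: 0.0439
gripper_force: 0.0
```

Run:
```python
from plant import *;from h import *
o=get_obs();print(o["tool_pos"],o["orientation"],o["force"])
print(to(o,*lidpose(1.92,.148)))
```

```text
[ 0.63651881 -0.21198448  0.21978814] [ 1.60169713e+02 -1.40913139e-02 -1.00644608e+02] [0.32500028 0.56850732 1.20076851]
(array([ 0.  , -0.09,  0.26]), array([-0.18, -0.03,  0.05]))
```

Request:
play_rows:
  commands:
    - [[0,0,0,0,0,0,0.4],[0,0,0,0,0,0,0.3],[0,0,0,0,0,0,0.25],[0,0,0,0,0,0,0.2],[0,0,0,0,0,0,0.2],[0,0,0,0,0,0,0.2]]

```text
clock: 12.77
tool_pos: [0.6365, -0.212, 0.219]
orientation: [160.1, -0.0, -100.7]
force: [0.3, 0.1, 0.2]
opening: 0.0184
gripper_force: 0.3
```

Request:
play_rows:
  commands:
    - [[0,0,0,0,0,0,0.17],[0,0,0,0,0,0,0.15],[0,0,0,0,0,0,0.12],[0,0,0,0,0,0,0.08],[0,0,0,0,0,0,0],[0,0,0,0,0,0,0],[0,0,0,0,0,0,0]]

```text
clock: 13.35
tool_pos: [0.6367, -0.2121, 0.2189]
orientation: [160.2, -0.0, -100.7]
force: [3.1, -1.1, -2.4]
opening: 0.0119
gripper_force: 30.0
```

Run:
```python
from plant import *;from h import *
o=get_obs();print(o["tool_pos"],o["orientation"],o["force"],o["moment"],o["opening"],o["gripper_force"])
r=np.linalg.norm((o["tool_pos"]-H)-((o["tool_pos"]-H)@lidpose(1.92,.15)[1][:,0])*lidpose(1.92,.15)[1][:,0]);
d=o["tool_pos"]-H;print("r",r,"angle",np.degrees(np.arctan2(d[2],-(d@ex))))
p,A=lidpose(1.92,.15)
for a in(-1,1,2,4,8,12,16,20,-20): # turn about tool x, pivot r ahead on tool z
    Q=R.from_rotvec([a,0,0],degrees=True).as_matrix();q=np.array([0,0,r*100]);print(a,(q-Q@q).round(2),np.degrees(np.arctan2((A@Q)[2,2],(A@Q)[:,2]@ex)))
```

```text
[ 0.63674315 -0.21208299  0.21888863] [ 1.60161751e+02 -6.22980457e-03 -1.00682991e+02] [ 3.06858581 -1.10164841 -2.36535932] [-0.72232695 -3.01304057  0.19098885] 0.011931667145898923 29.981169998645782
r 0.14980649743867538 angle 109.86923124254098
-1 [ 0.   -0.26  0.  ] -111.00789666511805
1 [0.   0.26 0.  ] -109.00789666511805
2 [0.   0.52 0.01] -108.00789666511805
4 [0.   1.04 0.04] -106.00789666511805
8 [0.   2.08 0.15] -102.00789666511805
12 [0.   3.11 0.33] -98.00789666511805
16 [0.   4.13 0.58] -94.00789666511805
20 [0.   5.12 0.9 ] -90.00789666511805
-20 [ 0.   -5.12  0.9 ] -130.00789666511807
```

The lid edge is gripped at 11.9 mm. I swing the first 4° about the hinge and check.

Request:
play_rows:
  commands:
    - [[0,0.13,0,0.5,0,0,0],[0,0.26,0,1,0,0,0],[0,0.39,0,1.5,0,0,0],[0,0.52,0.01,2,0,0,0],[0,0.65,0.01,2.5,0,0,0],[0,0.78,0.02,3,0,0,0],[0,0.91,0.03,3.5,0,0,0],[0,1.04,0.04,4,0,0,0],[0,1.04,0.04,4,0,0,0]]

```text
clock: 14.1
tool_pos: [0.626, -0.2101, 0.2222]
orientation: [164.1, 0.0, -100.7]
force: [1.8, -3.2, -4.3]
opening: 0.0123
gripper_force: 30.0
```

Run:
```python
from plant import *;from h import *
o=get_obs();d=o["tool_pos"]-H
print(o["orientation"],o["force"],o["moment"],o["opening"],np.hypot(d[2],d@ex),np.degrees(np.arctan2(d[2],-(d@ex))))
```

```text
[ 1.64134566e+02  2.33057482e-03 -1.00692816e+02] [ 1.80104844 -3.15076404 -4.32304696] [-1.14303666 -3.10431977  0.20906557] 0.012321014902850534 0.1495879548687565 105.49499189289428
```

Request:
play_rows:
  commands:
    - [[0,0.13,0,0.5,0,0,0],[0,0.39,0.01,1.5,0,0,0],[0,0.65,0.02,2.5,0,0,0],[0,0.91,0.03,3.5,0,0,0],[0,1.17,0.05,4.5,0,0,0],[0,1.43,0.07,5.5,0,0,0],[0,1.69,0.1,6.5,0,0,0],[0,1.95,0.13,7.5,0,0,0],[0,2.21,0.16,8.5,0,0,0],[0,2.47,0.2,9.5,0,0,0],[0,2.73,0.25,10.5,0,0,0],[0,2.98,0.3,11.5,0,0,0],[0,3.24,0.35,12.5,0,0,0],[0,3.37,0.38,13,0,0,0],[0,3.37,0.38,13,0,0,0],[0,3.37,0.38,13,0,0,0]]

```text
clock: 15.43
tool_pos: [0.5925, -0.204, 0.2267]
orientation: [177.1, -0.0, -100.7]
force: [3.1, -6.2, -12.7]
opening: 0.0124
gripper_force: 30.1
```

Run:
```python
from plant import *;from h import *
o=get_obs();d=o["tool_pos"]-H
print(o["orientation"],o["force"],o["moment"],o["opening"],np.hypot(d[2],d@ex),np.degrees(np.arctan2(d[2],-(d@ex))))
```

```text
[ 1.77055784e+02 -5.82664524e-03 -1.00707000e+02] [  3.09527052  -6.21256434 -12.74274445] [-2.05279515 -2.35793946  0.14696387] 0.012421803089381457 0.14883785059194918 92.28814506299034
```

Request:
play_rows:
  commands:
    - [[0,0.13,0.03,0.5,0,0,0],[0,0.26,0.06,1,0,0,0],[0,0.39,0.08,1.5,0,0,0],[0,0.52,0.1,2,0,0,0],[0,0.62,0.11,2.4,0,0,0],[0,0.68,0.12,2.7,0,0,0],[0,0.68,0.12,2.7,0,0,0],[0,0.68,0.12,2.7,0,0,0],[0,0.68,0.12,2.7,0,0,0]]

```text
clock: 16.18
tool_pos: [0.5863, -0.2028, 0.2266]
orientation: [179.8, -0.0, -100.7]
force: [3.0, -4.7, -8.2]
opening: 0.0121
gripper_force: 30.0
```

Run:
```python
from plant import *;from h import *
o=get_obs();d=o["tool_pos"]-H
print(o["orientation"],o["force"],o["moment"],o["opening"],np.hypot(d[2],d@ex),np.degrees(np.arctan2(d[2],-(d@ex))))
S=snapshot("side");T=snapshot("top")
im=np.zeros((600,800,3),np.uint8)
im[:600,:480]=cv2.resize(S["frame"][85:210,290:390],(480,600),interpolation=cv2.INTER_CUBIC)
im[:384,480:]=cv2.resize(S["frame"][210:330,205:405],None,fx=1.6,fy=1.6)[:384,:320] if 0 else cv2.resize(S["frame"][180:330,205:405],(320,384))
cv2.imwrite("pics/c8.png",im[:,:,::-1])
for th in(88,90,92):
  t=np.radians(th);u=-np.cos(t)*ex+np.sin(t)*ez;n=ex*np.sin(t)+ez*np.cos(t);ey=np.cross(ez,ex)
  for nm,f in(("inner",-.006),("outer",.006)):
    # +y end: free corner and corner 15mm above hinge; far end free corner
    print(th,nm,[((proj(S,H+r*u+f*n+s*.12*ey)-[290,85])*4.8).round(1) for r,s in((.175,1),(.015,1),(.175,-1))])
```

```text
[ 1.79813603e+02 -2.37673665e-02 -1.00684954e+02] [ 2.95828226 -4.67407797 -8.1751753 ] [-1.78325265 -1.90362723  0.1449295 ] 0.012114632715671982 0.14862382207900207 89.86797897337243
88 inner [array([129.8, 177.1]), array([126.2, 420.7]), array([236.1,  12.8])]
88 outer [array([108.8, 173.9]), array([107. , 417.2]), array([217.9,  10.3])]
90 inner [array([119.1, 175.3]), array([125.4, 420.2]), array([226.8,  11.4])]
90 outer [array([ 98.1, 172.8]), array([106.1, 417.4]), array([208.7,   9.6])]
92 inner [array([108.4, 173.9]), array([124.5, 419.8]), array([217.6,  10.3])]
92 outer [array([ 87.5, 172.1]), array([105.3, 417.6]), array([199.5,   9.1])]
```

View pics/c8.png

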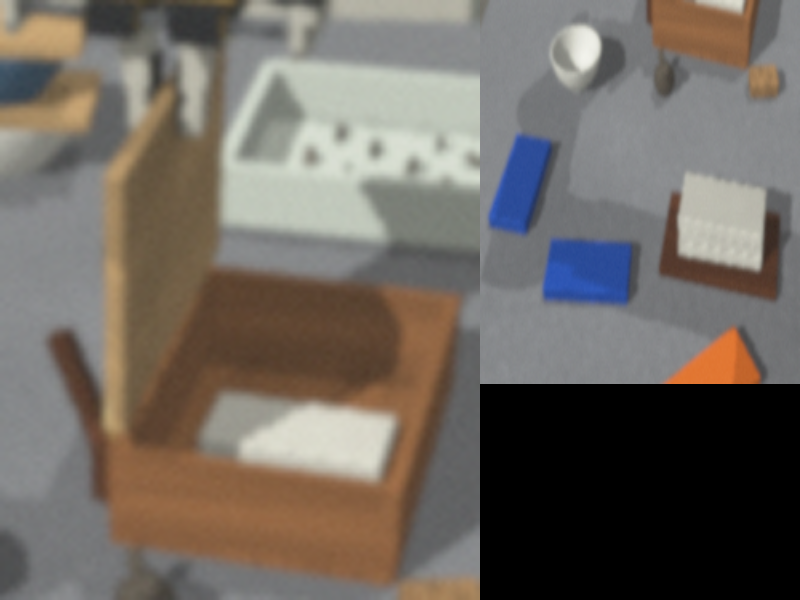

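The lid stands upright: its end face runs from crop (116,175) to (118,425), with the fingers on the edge at (165,90). The slab lies flat in the box, and the bowl, whistle, cork block and remaining slabs haven't moved. Next I measure the lid's tilt numerically.

Run:
```python
from plant import *;from h import *
from scipy.optimize import brentq
fr=np.mean([snapshot("side")["frame"].astype(float) for _ in range(6)],0);S=snapshot("side")
C=fr[:,:,0]-fr[:,:,2]   # wood vs grey: warm
rows=np.arange(126,160);xs=[]
for y in rows:
    l=C[y,303:322];g=np.diff(l);i=g[:14].argmax();k=slice(max(i-2,0),i+3);gg=np.clip(g[k],0,None)
    xs.append(303.5+(np.arange(len(g))[k]*gg).sum()/gg.sum())
a,b=np.polyfit(rows,xs,1);print("slope",a,"rms",np.std(np.array(xs)-a*rows-b),"x at 126",a*126+b,a*160+b)
ey=np.cross(ez,ex)
def pred(th,off):
    t=np.radians(th);u=-np.cos(t)*ex+np.sin(t)*ez;n=ex*np.sin(t)+ez*np.cos(t)
    P=[proj(S,H+off*ex+r*u+.006*n+.12*ey) for r in(.165,.03)]
    s=(P[0][0]-P[1][0])/(P[0][1]-P[1][1]);return s,P[0]
for th in(87,88,89,90,91,92):print(th,pred(th,0))
print("angle by slope",brentq(lambda t:pred(t,0)[0]-a,80,100))
```

```text
slope 0.008078532590187723 rms 0.03318142338993475 x at 126 311.0895115287459 311.3641816368123
87 (np.float64(-0.02769452918367333), array([313.68052652, 124.80366429]))
88 (np.float64(-0.007384221699016741), array([312.63703385, 124.66961906]))
89 (np.float64(0.012779904282294485), array([311.59527212, 124.55300111]))
90 (np.float64(0.0328115618317639), array([310.55564306, 124.45382508]))
91 (np.float64(0.05272412321241498), array([309.51854606, 124.37209727]))
92 (np.float64(0.07253065703921474), array([308.48437792, 124.30781575]))
angle by slope 88.7662316293651
```

Run:
```python
from h import *
import pickle
from scipy.optimize import brentq
T,S=pickle.load(open("s.pkl","rb"));fr=S["frame"].astype(float);C=cv2.GaussianBlur(fr[:,:,0]-fr[:,:,2],(1,3),0)
ey=np.cross(ez,ex)
def pt(th,r):
    t=np.radians(th);u=-np.cos(t)*ex+np.sin(t)*ez;n=ex*np.sin(t)+ez*np.cos(t);return proj(S,H+r*u+.006*n+.12*ey)
A,B=pt(110,.165),pt(110,.05);print(A,B)
rows=np.arange(int(A[1])+1,int(B[1]));xs=[]
for y in rows:
    x0=int(round(A[0]+(y-A[1])*(B[0]-A[0])/(B[1]-A[1])))-7
    g=np.diff(C[y,x0:x0+15]);i=g[:12].argmax();k=slice(max(i-2,0),i+3);gg=np.clip(g[k],0,None)
    xs.append(x0+.5+(np.arange(len(g))[k]*gg).sum()/gg.sum())
a,b=np.polyfit(rows,xs,1);res=np.array(xs)-a*rows-b;print(np.std(res),"bias px",np.mean(np.array(xs)-(A[0]+(rows-A[1])*(B[0]-A[0])/(B[1]-A[1]))))
f=lambda t:(pt(t,.165)[0]-pt(t,.03)[0])/(pt(t,.165)[1]-pt(t,.03)[1])-a
print("angle",brentq(f,95,125))
```

```text
[290.80117928 126.0841906 ] [306.17449868 162.2690411 ]
0.7173771359323059 bias px -1.170106028807108
angle 106.34576574820652
```

Run:
```python
from h import *
import pickle
from plant import *
from scipy.optimize import brentq
ey=np.cross(ez,ex)
T,S0=pickle.load(open("s.pkl","rb"))
S1=snapshot("side");S1["frame"]=np.mean([snapshot("side")["frame"] for _ in range(6)],0)
def pt(S,th,r):
    t=np.radians(th);u=-np.cos(t)*ex+np.sin(t)*ez;n=ex*np.sin(t)+ez*np.cos(t);return proj(S,H+r*u+.006*n+.12*ey)
for S,th in((S0,110),(S1,90)):
  fr=S["frame"].astype(float);C=fr[:,:,0]-fr[:,:,2]
  for r2 in(.05,.08,.1):
    A,B=pt(S,th,.165),pt(S,th,r2);rows=np.arange(int(A[1])+2,int(B[1]));xs=[]
    for y in rows:
        x0=int(round(A[0]+(y-A[1])*(B[0]-A[0])/(B[1]-A[1])))-6
        l=C[y,x0:x0+12];h=(l[:3].mean()+l[-4:].mean())/2;i=np.argmax(l>h);xs.append(x0+i-1+(h-l[i-1])/(l[i]-l[i-1]))
    a,b=np.polyfit(rows,xs,1)
    for _ in range(3):
        e=abs(np.array(xs)-a*rows-b);k=e<2*np.median(e)+.05;a,b=np.polyfit(rows[k],np.array(xs)[k],1)
    f=lambda t:(pt(S,t,.165)[0]-pt(S,t,r2)[0])/(pt(S,t,.165)[1]-pt(S,t,r2)[1])-a
    # bias-free point-based: x at top row vs prediction
    print(th,r2,"slope angle",brentq(f,80,125).__round__(2),k.sum(),np.std((np.array(xs)-a*rows-b)[k]).round(2),"dx top",a*A[1]+b-A[0])
```

```text
110 0.05 slope angle 106.95 34 0.53 dx top -0.14424815237123312
110 0.08 slope angle 109.95 25 0.08 dx top -0.811784413008354
110 0.1 slope angle 109.95 18 0.09 dx top -0.8159595142071225
90 0.05 slope angle 88.85 35 0.05 dx top 0.38247345469312677
90 0.08 slope angle 88.95 26 0.04 dx top 0.35946163541495935
90 0.1 slope angle 88.64 19 0.02 dx top 0.4119282797753385
```

The camera measure reads 109.95° for the initial 110.0° stop, so I trust it: the lid is at about 88.9°. I correct by 1.1°.

Request:
play_rows:
  commands:
    - [[0,-0.1,0,-0.4,0,0,0],[0,-0.2,0.02,-0.8,0,0,0],[0,-0.29,0.03,-1.1,0,0,0],[0,-0.29,0.03,-1.1,0,0,0],[0,-0.29,0.03,-1.1,0,0,0],[0,-0.29,0.03,-1.1,0,0,0]]

```text
clock: 17.48
tool_pos: [0.5895, -0.2034, 0.2267]
orientation: [178.7, -0.0, -100.7]
force: [2.9, -4.6, -6.6]
opening: 0.0119
gripper_force: 30.0
```

Run:
```python
from h import *
from plant import *
from scipy.optimize import brentq
ey=np.cross(ez,ex)
S=snapshot("side");fr=np.mean([snapshot("side")["frame"].astype(float) for _ in range(6)],0)
o=get_obs();d=o["tool_pos"]-H
print(o["clock"],o["orientation"],o["force"],o["moment"],o["opening"],o["gripper_force"],np.degrees(np.arctan2(d[2],-(d@ex))))
def pt(th,r):
    t=np.radians(th);u=-np.cos(t)*ex+np.sin(t)*ez;n=ex*np.sin(t)+ez*np.cos(t);return proj(S,H+r*u+.006*n+.12*ey)
C=fr[:,:,0]-fr[:,:,2]
A,B=pt(90,.165),pt(90,.08);rows=np.arange(int(A[1])+2,int(B[1]));xs=[]
for y in rows:
    x0=int(round(A[0]+(y-A[1])*(B[0]-A[0])/(B[1]-A[1])))-6
    l=C[y,x0:x0+12];h=(l[:3].mean()+l[-4:].mean())/2;i=np.argmax(l>h);xs.append(x0+i-1+(h-l[i-1])/(l[i]-l[i-1]))
a,b=np.polyfit(rows,xs,1)
f=lambda t:(pt(t,.165)[0]-pt(t,.08)[0])/(pt(t,.165)[1]-pt(t,.08)[1])-a
print(brentq(f,80,125),a*A[1]+b-A[0])
```

```text
17.8333 [ 1.78749114e+02 -2.72978544e-02 -1.00678366e+02] [ 3.16669064 -4.47640697 -6.8133723 ] [-1.66104309 -1.92305265  0.05190861] 0.01208028257260833 30.001767575740814 91.09284064096184
89.88912774979579 -0.9476015747548558
```

```bash
python3 -c "from plant import *;print(close_job())"
```

```text
the job is handed in; nothing more can be done
None
```

The job is handed in: the top slab lies flat and released in the middle of the box floor. The lid is held upright by its gripped free edge, at about 89.9° by the camera and 91.1° by the arm's own position. The other slabs and the bench items looked undisturbed in the last picture.

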